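# Click the red comb cassette into the assembly jig

## Robot

A 6-joint arm with a two-finger parallel gripper is mounted at the origin on the work surface. World frame = base frame: x ahead of the robot, y to its left, z up, the work surface at z = 0. Lengths are in m, angles in rad, forces in N, time in s.
With the tool pointing down it reaches from about 0.35 to 0.975 m from the base axis. Payload 7.1 kg.
Tool frame: the origin (TCP) lies on the mounting face of the last link; the fingertips stand manip.tips_ahead ahead of it and the grasp point (between the pads) lies 163 mm ahead of it (manip.tips_ahead is the distance from the TCP to the fingertips, in m); z points along the fingers, y is the line along which they close (so a half turn about z gives the same grasp; the last joint's range is limited). The gripper opens to 88 mm and grips with 3 to 60 N. Pads are 20 mm wide; open, the fingers measure 115 mm over their backs; the gripper's body (75 mm by 178 mm) begins 61 mm behind the grasp point.
Start: joints at [-1.205, 0.423, 1.63, -0, 1.089, -0.019], TCP at [0.235, -0.579, 0.405] pointing down, gripper open.
Joint ranges: [-3, 3], [-0.9, 2.11], [0.09, 2.58], [-1.31, 4.45], [0.11, 2.69], [-2.54, 2.54]. Speed limits (rad/s): [2.39, 2.39, 3.01, 3.14, 3.14, 3.14].

## Interface

Orientations are given as a unit quaternion [x, y, z, w].
In Python, from rig import manip gives the robot as it stands. Calls block until the motion is done:
- manip.goto(position, orientation): joint-space move of the TCP to a pose.
- manip.move_linear(position, velocity=0.15, orientation=None, threshold=None): straight line of the TCP; orientation=None keeps the orientation; velocity is the mean speed in m/s. With threshold (N) it stops when the force on the tool has changed by that much, and returns True; else False.
- manip.move_joints(angles): joint-space move.
- manip.release() and manip.clamp(squeeze=None): open the fingers fully, or close them until they stop; squeeze is the grip in N (None keeps the last).
- manip.hold(seconds).
- manip.solve_ik(position, orientation): joint angles nearest the present ones, or None.
- manip.grab_frame(name): name is "scene" or "top" or "wrist"; returns the picture (480x640x3 uint8, red, green, blue); there is no depth.
- manip.camera_params(name): a dict with "vfov" (degrees; the focal length in pixels is half the picture's height over the tangent of half this angle, whatever the lens; pixels are square), "cx", "cy" (the principal point, pixels), "k1" (the pictures are not rectified: a ray, as slopes to the right and down, at radius r is drawn at 1 + k1 r^2 times it, then the intrinsics apply), "rvec" (rotation vector, rad) and "tvec" (3), from world to camera coordinates, as OpenCV has them. Camera axes: x right, y down, z forward; pixel columns grow to the right and rows downward; lengths in m; the calibration is good to about 2 mm. A picture is of the moment at which its call begins: read the wrist's pose just before it. camera_params takes no time and is no camera call; for the wrist camera it gives the pose at the moment of the call.
A pose or a line that the arm cannot do raises manip.PlanningError and nothing moves.
- manip.finish_job(): hands the job in; it is judged then, once.
Readings, each from a call of its own:
- manip.get_clock(): time.
- manip.get_qpos(): joint angles.
- manip.get_qd(): joint speeds.
- manip.get_joint_torque(): joint torques, N m.
- manip.get_tcp_pos(): TCP position.
- manip.get_tool_rot(): TCP orientation.
- manip.get_contact_force(): force on the tool from outside, world axes, zero at the start.
- manip.get_ft_torque(): the same for the moment, N m.
- manip.get_gripper_width(): opening from 0.0 (shut) to 1.0 (fully open).
- manip.get_grasp_force(): force on a finger pad.
Only numpy, scipy, OpenCV 4.12 (cv2) and the standard library are available. Lean on these libraries where they do the work, as an engineer would, in place of code of your own. Each camera call takes 0.05 s, during which the arm holds its last target. There are 200 camera calls.

## Task

Pick up the red comb cassette and slide it along the bed of the assembly jig, in through the flared mouth, so that its edge pushes the yellow spring catch aside, until it is fully home and the catch has clicked back behind it. Let go of it there. Leave the blue cassette where it is.

Things in the scene. Friction and masses are not known exactly. Their poses are not given: they have to be found in the camera images.
- red_cassette: Red plastic comb cassette, about 150 g. Body 80 (x) x 50 (y) x 18 mm high, low comb teeth to 23 mm along both long edges. Grip fin along the middle of the top: 50 (x) x 14 mm thick (y), 18 to 58 mm above the underside. Origin: centre of underside, z up. Same either way round. Grip the fin along y with fingertips 27 mm or more above the underside, to pass over the jig's walls.
- blue_cassette: Bystander: a cassette of the same shape in blue, on the bench beside the red one, not to be moved; origin and axes likewise. (A blue tape roll, 48 mm high, and a paper cup, 90 mm high, also stand on the bench, beyond and to the left of the work.)
- jig: Fixed jig. Origin: bench height, channel's centre line; +x = sliding-in direction, +y = catch side. Aluminium bed 8 mm high, x -155 to +125 mm, 150 mm wide. Grey walls to z 28 mm: channel 60 mm wide; mouth flares from 60 mm at x -44 to 97 mm at x -87; bed open before it (set down at x -105). End stop face at x +115. Home: centre at x +71 to +75, y 0 +-5, underside z 8, long side along x.
- catch (a joint): Yellow leaf-spring catch on the jig, 11 to 25 mm above the bench, on a vertical pin at jig x -40, y +30 mm. It slants into the channel to its tip at x +31, y +15. Angle in rad: 0 at rest; grows as the tip is pushed outward (0.07 to 0.25 as a cassette passes); springs back to 0 once the cassette's rear edge is past the tip. Tip force 2 N at rest, 4 N open; sliding past takes 2 to 6 N.
Not all that is in view belongs to the job. There is more than one size of the red_cassette; the job needs the largest.

How it is judged:
By the outcome, as a careful person would: the job done as asked, in the order asked, and still so for the second after the job is handed in, with the robot touching nothing.
It also fails if it takes over 48 s, if anything falls off the work surface, if the arm or the gripper's body presses on something with over 40 N, if the wrist force passes 120 N, or if a joint passes its speed limit or range.

## Working session

There is one attempt and no reset: what is moved stays moved. The work goes in short steps, each a Python script; the robot and the scene stay as the last script left them, time stands still between calls to the robot, and variables do not carry over. Pictures are saved under pics/ and viewed, at most 10 in all, crops included, and the job is handed in when it is done.

```bash
mkdir -p pics; ls; cat > h.py <<'E'
import numpy as np, cv2
from rig import manip
def grab(n,tag):
    p=manip.camera_params(n); im=manip.grab_frame(n)
    cv2.imwrite(f'pics/{tag}.png',im[:,:,::-1]); np.save(f'pics/{tag}.npy',dict(p=p,im=im),allow_pickle=True); return p,im
def load(tag):
    d=np.load(f'pics/{tag}.npy',allow_pickle=True).item(); return d['p'],d['im']
def K(p):
    f=240/np.tan(np.radians(p['vfov'])/2); return np.array([[f,0,p['cx']],[0,f,p['cy']],[0,0,1.]])
def ray(p,uv):
    uv=np.asarray(uv,float).reshape(-1,1,2)
    n=cv2.undistortPoints(uv,K(p),np.array([p['k1'],0,0,0.])).reshape(-1,2)
    R=cv2.Rodrigues(np.array(p['rvec'],float))[0]; t=np.array(p['tvec'],float)
    return -R.T@t, np.c_[n,np.ones(len(n))]@R
def plane(p,uv,z):
    o,d=ray(p,uv); return o+d*((z-o[2])/d[:,2])[:,None]
def proj(p,X):
    return cv2.projectPoints(np.asarray(X,float).reshape(-1,1,3),np.array(p['rvec'],float),np.array(p['tvec'],float),K(p),np.array([p['k1'],0,0,0.]))[0].reshape(-1,2)
def blobs(im,lo,hi,amin=60):
    hsv=cv2.cvtColor(im,cv2.COLOR_RGB2HSV)
    m=cv2.inRange(hsv,np.array(lo),np.array(hi)) if lo[0]<=hi[0] else cv2.inRange(hsv,np.array([0]+lo[1:]),np.array(hi))|cv2.inRange(hsv,np.array(lo),np.array([180]+hi[1:]))
    cs=cv2.findContours(m,cv2.RETR_EXTERNAL,cv2.CHAIN_APPROX_NONE)[0]
    return [c for c in cs if cv2.contourArea(c)>amin]
E
python3 - <<'E'
from h import *
print(manip.tips_ahead,manip.get_tool_rot(),manip.get_clock())
ims=[]
for n in ['scene','top','wrist']:
    p,im=grab(n,n+'0'); o=ray(p,[[320,240]]); print(n,p['vfov'],o)
    for nm,lo,hi in [('red',[172,110,60],[8,255,255]),('yel',[22,110,80],[35,255,255]),('blue',[95,110,50],[125,255,255])]:
        for c in blobs(im,lo,hi):
            r=cv2.minAreaRect(c); print(' ',nm,np.round(r[0]),np.round(r[1]),round(r[2]), np.round(plane(p,[r[0]],0.02)[0],3))
E
```

```text
pics
0.182 [ 9.81548663e-01  1.91210959e-01 -1.32604164e-04 -7.57664643e-04] 0.0
scene 48.99745619895427 (array([ 1.03462196, -0.3949887 ,  0.55413039]), array([[-0.61954486,  0.42031527, -0.66301921]]))
  red [580. 427.] [ 20. 176.] 48 [0.967 0.01  0.02 ]
  red [404. 404.] [ 31. 328.] 57 [ 0.824 -0.135  0.02 ]
  red [136. 333.] [70. 41.] 86 [ 0.554 -0.357  0.02 ]
  red [212. 307.] [35. 47.] 84 [ 0.568 -0.253  0.02 ]
  red [118. 277.] [46. 28.] 49 [ 0.439 -0.344  0.02 ]
  red [601. 268.] [ 22. 109.] 55 [0.825 0.258 0.02 ]
  red [545. 103.] [71. 28.] 22 [0.433 0.634 0.02 ]
  yel [403. 210.] [32.  5.] 56 [0.551 0.098 0.02 ]
  blue [636. 400.] [11. 19.] 45 [0.988 0.097 0.02 ]
  blue [274. 393.] [96. 93.] 90 [ 0.728 -0.251  0.02 ]
  blue [616. 306.] [76. 46.] 90 [0.883 0.21  0.02 ]
  blue [252. 235.] [59. 37.] 45 [ 0.467 -0.138  0.02 ]
  blue [562.  56.] [111. 153.] 90 [0.272 0.934 0.02 ]
  blue [300.   6.] [11. 61.] 90 [-0.464  0.539  0.02 ]
top 57.59100509893113 (array([ 0.38165457, -0.07082776,  0.71598927]), array([[ 0.23102713,  0.01123464, -0.97290563]]))
  red [487. 321.] [39. 25.
[... 2259 characters left out ...]
237.] [308.  88.] 9 [ 0.23  -0.647  0.02 ]
  yel [542. 177.] [61. 32.] 27 [ 0.366 -0.795  0.02 ]
  yel [ 96. 237.] [236. 144.] 15 [ 0.11  -0.352  0.02 ]
  yel [359. 162.] [111.   7.] 22 [ 0.303 -0.601  0.02 ]
  yel [409. 160.] [105.   5.] 23 [ 0.326 -0.65   0.02 ]
  yel [355. 132.] [123.  34.] 24 [ 0.33  -0.584  0.02 ]
  yel [594.  99.] [49. 53.] 30 [ 0.457 -0.803  0.02 ]
  yel [614.  72.] [41.  8.] 25 [ 0.488 -0.808  0.02 ]
  yel [335.  66.] [37.  6.] 23 [ 0.38 -0.54  0.02]
  yel [495.  85.] [124.   7.] 27 [ 0.427 -0.698  0.02 ]
  yel [626.  42.] [45. 25.] 90 [ 0.517 -0.803  0.02 ]
  yel [440.  37.] [144.  25.] 27 [ 0.444 -0.625  0.02 ]
  blue [627. 329.] [12. 18.] 37 [ 0.243 -1.014  0.02 ]
```

View pics/top0.png

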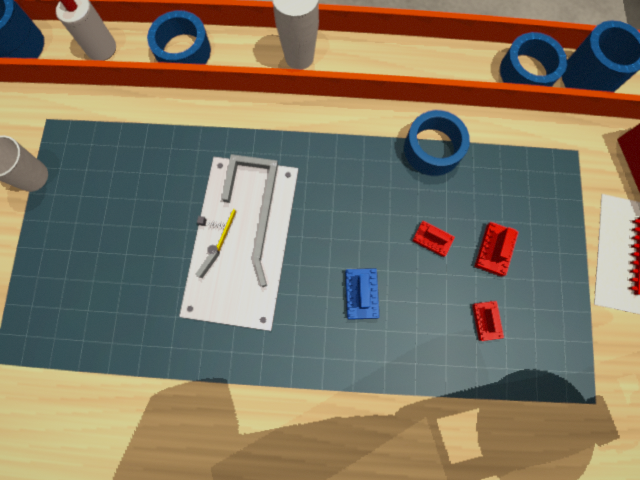

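View pics/scene0.png

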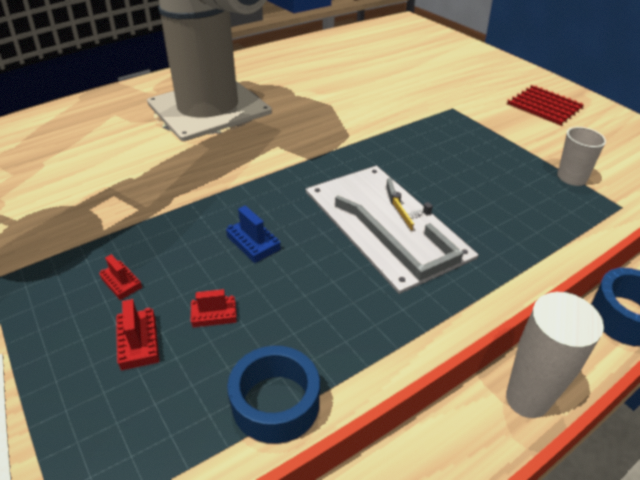

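Top view: three red cassettes at (496,249), (433,239) and (487,321). The one at (496,249) looks largest and so fits the description. Blue is at (361,294), the white jig around (240,243) with its mouth towards the robot, and the catch at (226,229). I'll confirm with metric sizes and a crop.

```bash
python3 - <<'E'
from h import *
p,im=load('top0')
def rect(P):
    c,s,a=cv2.minAreaRect((P[:,:2]*1000).astype(np.float32)); b=cv2.boxPoints((c,s,a)); return np.round(c,1),np.round(s,1),round(a,1)
for c in blobs(im,[172,110,60],[8,255,255],400):
    c=c.reshape(-1,2)
    if 400<c[:,0].mean()<540 and c[:,1].mean()>200: print('red',c.mean(0),rect(plane(p,c,.02)))
hsv=cv2.cvtColor(im,cv2.COLOR_RGB2HSV)
m=cv2.inRange(hsv,np.array([0,0,110]),np.array([180,45,255])); m[:, :150]=0; m[:,330:]=0; m[:140]=0; m[350:]=0
m=cv2.morphologyEx(m,cv2.MORPH_CLOSE,np.ones((5,5)))
c=max(cv2.findContours(m,0,1)[0],key=cv2.contourArea); c=cv2.convexHull(c).reshape(-1,2)
P=plane(p,c,.008); print('bed',rect(P)); 
q=cv2.approxPolyDP(c.reshape(-1,1,2),8,True).reshape(-1,2); print(q.tolist(),np.round(plane(p,q,.008),3).tolist())
cv2.imwrite('pics/crop.png',cv2.resize(im[200:350,340:540,::-1],(800,600),interpolation=cv2.INTER_CUBIC))
# wrist cam offset in tool frame
from scipy.spatial.transform import Rotation as R
w,_=load('wrist0'); T=R.from_quat(manip.get_tool_rot()); o,d=ray(w,[[320,240]])
print(T.inv().apply(o-manip.get_tcp_pos()),T.inv().apply(d[0]))
E
```

```text
red [487.58823529 320.65546218] (array([ 432.8, -336.8]), array([60.2, 41.4]), 10.6)
red [496.18493151 249.15753425] (array([ 551.9, -354.4]), array([54.5, 86.4]), 72.8)
red [433.04901961 238.46078431] (array([ 561.3, -248.7]), array([61. , 40.3]), 65.8)
bed (array([546.9,  69.6]), array([154.3, 291.1]), 85.4)
[[214, 156], [298, 168], [271, 330], [179, 316]] [[0.689, 0.132, 0.008], [0.676, -0.017, 0.008], [0.398, 0.006, 0.008], [0.41, 0.156, 0.008]]
[0.08266542 0.00020993 0.01904109] [-0.30147025  0.01154479  0.95348629]
```

View pics/crop.png

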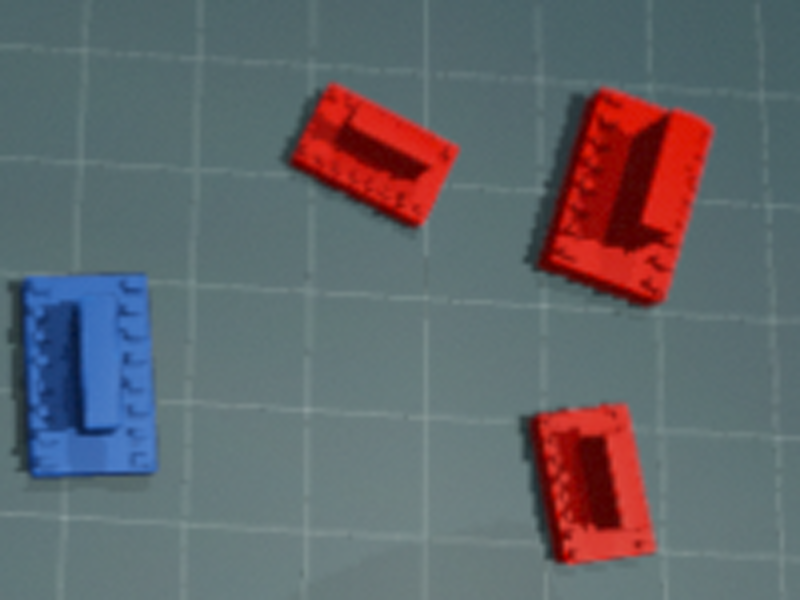

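Crop: the cassette at crop (630,195), which is top (496,249), is clearly the largest. It measures 86x54 mm in the plane against about 61x41 mm for the other two, so it is the target. The bed measures 280x150 mm as specified, at yaw of about -4.8°. Next, closer wrist views of the jig and then the cassette.

```bash
cat >> h.py <<'E'
def quat(a): return [np.cos(a/2),np.sin(a/2),0,0]
E
python3 - <<'E'
from h import *
manip.goto([0.57,0.068,0.46],quat(-.084)); print(manip.get_clock(),manip.get_qpos())
grab('wrist','wj')
manip.goto([0.56,-0.355,0.38],quat(-.30)); print(manip.get_clock(),manip.get_qpos())
p,im=grab('wrist','wr')
for c in blobs(im,[172,110,60],[8,255,255],400):
    P=plane(p,c.reshape(-1,2),.02)*1000; r=cv2.minAreaRect(P[:,:2].astype(np.float32)); print(c.reshape(-1,2).mean(0).round(),r)
a,_=load('wj')
cv2.imwrite('pics/both.png',np.vstack([cv2.resize(load(t)[1],(400,300)) for t in('wj','wr')])[:,:,::-1])
E
```

```text
2.7333 [ 9.69200521e-02  2.88649152e-01  1.69277573e+00 -1.67341581e-04
  1.16028654e+00  1.75254846e+00]
4.3667 [-5.81367778e-01  5.04262324e-01  1.55873397e+00  3.13945911e-04
  1.07830769e+00  1.28804944e+00]
[337. 319.] ((434.7208251953125, -342.781005859375), (73.00086212158203, 39.16362762451172), 10.515676498413086)
[226. 238.] ((566.7046508789062, -254.54721069335938), (60.84756851196289, 40.273712158203125), 65.32479095458984)
[321. 220.] ((554.9569091796875, -357.59930419921875), (50.22260665893555, 80.80209350585938), 72.8876953125)
[587. 107.] ((586.8375854492188, -649.4417114257812), (116.09553527832031, 201.8742218017578), 81.7598876953125)
[37. 11.] ((829.6235961914062, -168.86521911621094), (29.70249366760254, 99.37843322753906), 0.0782245323061943)
```

View pics/both.png

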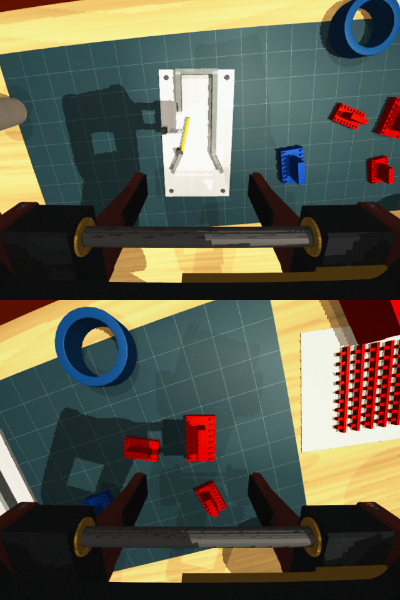

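Upper half: the jig, with bed corners near (160,69)–(233,195) at half scale, unobstructed. Lower half: the target at (200,437), centred under the gripper, measuring 80.8x50.2 mm, which matches. I'll refine the jig and then grasp.

```bash
python3 - <<'E'
from h import *
p,im=load('wj')
hsv=cv2.cvtColor(im,cv2.COLOR_RGB2HSV)
m=cv2.inRange(hsv,np.array([0,0,150]),np.array([180,50,255])); m[:, :235]=0; m[:,400:]=0; m[:90]=0; m[340:]=0
m=cv2.morphologyEx(m,cv2.MORPH_CLOSE,np.ones((7,7)))
c=cv2.convexHull(max(cv2.findContours(m,0,1)[0],key=cv2.contourArea)).reshape(-1,2)
q=cv2.approxPolyDP(c.reshape(-1,1,2),8,True).reshape(-1,2); P=plane(p,q,.008)*1000
print(q.tolist(),P.round(1).tolist()); print(cv2.minAreaRect((plane(p,c,.008)[:,:2]*1000).astype(np.float32)))
for c in blobs(im,[22,110,80],[35,255,255],60):
    x=c.reshape(-1,2)
    if 240<x[:,0].mean()<400 and x[:,1].mean()<340:
        X=plane(p,x,.025)*1000; print('catch',X[X[:,0].argmax()],X[X[:,0].argmin()])
# grasp
a=-.299; xy=[.555,-.3575]
manip.goto([*xy,.29],quat(a)); manip.move_linear([*xy,.213],.08)
manip.clamp(25); manip.hold(.2); print(manip.get_clock(),manip.get_gripper_width(),manip.get_grasp_force(),manip.get_contact_force())
manip.move_linear([*xy,.30],.12); print(manip.get_gripper_width(),manip.get_contact_force())
E
```

```text
[[387, 105], [395, 128], [366, 312], [266, 314], [254, 111]] [[681.1, -29.2, 8.0], [653.4, -38.5, 8.0], [399.0, 7.9, 8.0], [408.2, 155.0, 8.0], [687.9, 133.6, 8.0]]
((544.2353515625, 58.62347412109375), (175.9765167236328, 286.9197692871094), 85.38509368896484)
catch [591.24124923  85.59419668  25.        ] [518.5546629  103.40751649  25.        ]
catch [771.56787928 101.39869255  25.        ] [756.68763398  81.7544828   25.        ]
7.3 0.1617005954210327 24.998977482318878 [ 0.6259307   0.21671517 -1.00284213]
0.15550183375328389 [ 0.01244098  0.56388352 -2.09234435]
```

Grasped: the fingers read 14 mm (the fin thickness), and the added weight is about 1.5 N. The jig agrees across both views: origin about (0.558, 0.068), yaw -0.082. Carry, set down and look.

```bash
cat >> h.py <<'E'
J=np.array([.558,.0683]); ja=-.082
def jw(x,y=0): c,s=np.cos(ja),np.sin(ja); return J+[c*x-s*y,s*x+c*y]
E
python3 - <<'E'
from h import *
q=quat(ja)
manip.goto([.5,-.2,.34],quat(-.2)); manip.goto([*jw(-.105),.26],q)
manip.move_linear([*jw(-.105),.228],.1)
r=manip.move_linear([*jw(-.105),.217],.02,threshold=4); print(r,manip.get_tcp_pos(),manip.get_contact_force(),manip.get_clock())
p,im=grab('top','t1')
for c in blobs(im,[172,110,60],[8,255,255],300):
    x=c.reshape(-1,2)
    if 100<x[:,0].mean()<330 and x[:,1].mean()>150: print(cv2.minAreaRect((plane(p,x,.03)[:,:2]*1000).astype(np.float32)))
cv2.imwrite('pics/t1c.png',cv2.resize(im[130:350,140:340,::-1],(545,600)))
E
```

```text
True [0.45367654 0.07692693 0.22058264] [ 1.37499666 -0.65390146  3.35449897] 10.925
```

View pics/t1c.png

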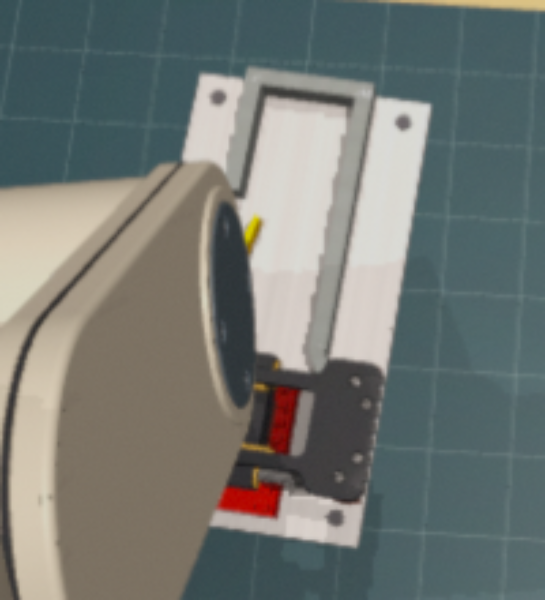

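The picture shows the cassette held on the bed in front of the mouth (red at about (280,420)), with the arm covering part of it and the channel ahead clear. Touchdown came at TCP z 0.2206, where 0.221 was expected. Slide in.

```bash
python3 - <<'E'
from h import *
z=manip.get_tcp_pos()[2]
def jf():
    f=manip.get_contact_force(); c,s=np.cos(ja),np.sin(ja); d=manip.get_tcp_pos()[:2]-J
    return np.round([(c*d[0]+s*d[1])*1000,(-s*d[0]+c*d[1])*1000,c*f[0]+s*f[1],-s*f[0]+c*f[1],f[2]],1)
for x in [-.06,-.03,0,.03,.06]:
    r=manip.move_linear([*jw(x),z],.05,threshold=20); print(r,jf())
    if r: break
else:
    r=manip.move_linear([*jw(.079),z],.02,threshold=12); print(r,jf())
print(manip.get_clock(),manip.get_gripper_width())
E
```

```text
True [-1.038e+02  1.000e-01 -2.100e+00  9.000e-01  6.400e+00]
11.25 0.15879321705445293
```

It stopped after 1 mm with hardly any force left, probably a transient or a press on the bed. I'll ease up 0.7 mm and retry in small, monitored steps.

```bash
cat >> h.py <<'E'
def jf():
    f=manip.get_contact_force(); c,s=np.cos(ja),np.sin(ja); d=manip.get_tcp_pos()[:2]-J
    return np.round([(c*d[0]+s*d[1])*1000,(-s*d[0]+c*d[1])*1000,c*f[0]+s*f[1],-s*f[0]+c*f[1],f[2]],1)
E
python3 - <<'E'
from h import *
z=.2213
manip.move_linear([*jw(-.1038),z],.02); print(jf())
for x in [-.095,-.08,-.06,-.045]:
    r=manip.move_linear([*jw(x),z],.03,threshold=20); print(r,jf(),manip.get_tcp_pos()[2])
    if r: break
print(manip.get_clock(),manip.get_gripper_width(),manip.get_tool_rot())
E
```

```text
[-104.    -0.     0.5    0.6   -2.1]
False [-94.8  -0.   -0.3   0.5  -1.9] 0.2212091599628226
False [-80.1  -0.   -1.    0.5  -2.2] 0.221231844845161
False [-60.2  -0.1  -0.8   0.1  -1.9] 0.22119620631325912
False [-44.9  -0.1   0.3  -0.5  -2.1] 0.22125361411448688
14.0583 0.15757538337627067 [ 9.99144505e-01 -4.13190665e-02 -1.72962193e-03  3.42425529e-05]
```

```bash
python3 - <<'E'
from h import *
z=.2209
for x in [-.03,-.01,.01,.03,.045,.06]:
    r=manip.move_linear([*jw(x),z],.03,threshold=20); print(r,jf())
    if r: break
else:
    r=manip.move_linear([*jw(.079),z],.015,threshold=12); print(r,jf())
print(manip.get_clock(),manip.get_gripper_width())
E
```

```text
True [-39.7  -0.4  -1.1  -1.    4.3]
14.4 0.15534142512503002
```

```bash
python3 - <<'E'
from h import *
z=.2212
manip.move_linear([*jw(-.0395),z],.02)
for x in [-.02,0,.015,.03,.045,.06]:
    r=manip.move_linear([*jw(x),z],.03,threshold=20); print(r,jf())
    if r: break
else:
    r=manip.move_linear([*jw(.079),z],.015,threshold=12); print(r,jf())
print(manip.get_clock(),manip.get_gripper_width())
E
```

```text
True [-37.7  -0.3  -1.1  -0.7   5.9]
14.95 0.15681690365803805
```

```bash
python3 - <<'E'
from h import *
print(manip.get_tcp_pos()[2],jf())
for z in (.2214,.2217):
    manip.move_linear([*jw(-.0377),z],.01); print(manip.get_tcp_pos()[2],jf())
for x in [-.03,-.02,-.01]:
    r=manip.move_linear([*jw(x),.2217],.02,threshold=25); print(r,jf(),manip.get_tcp_pos()[2],manip.get_ft_torque())
    if r: break
print(manip.get_clock(),manip.get_gripper_width())
grab('scene','s2'); p,im=load('s2'); cv2.imwrite('pics/s2c.png',cv2.resize(im[120:320,280:500,::-1],(660,600)))
E
```

```text
0.22119330857653272 [-37.7  -0.3  -1.1  -0.7   5.9]
0.22137098695142482 [-37.6  -0.    0.4  -2.5  -0.5]
0.221601445199888 [-37.7   0.    0.5  -1.6  -2.4]
False [-31.3  -0.4  -5.4  -3.2   5.5] 0.22150104936409687 [-0.56067433  1.12122226  0.03441239]
False [-20.9  -0.3  -3.4  -3.4   2.3] 0.22147769846052148 [-0.59745842  0.7921462  -0.01804399]
False [-10.5  -0.2  -3.   -3.2   0.7] 0.22146857338231934 [-0.61462043  0.74285299 -0.06585121]
17.3167 0.1587713594479318
```

View pics/s2c.png

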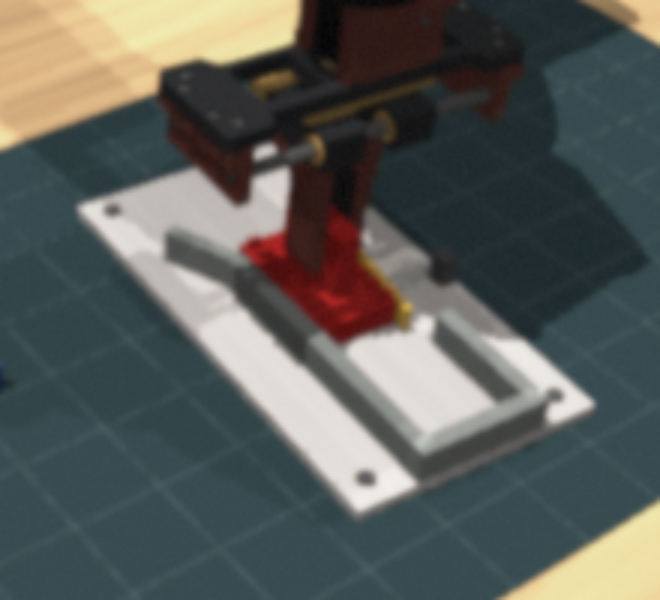

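The cassette (325,290 in the crop) is flat in the channel and is pushing the yellow catch (400,305) aside. Forces are now modest (about 3–5 N), so continue at this height.

```bash
python3 - <<'E'
from h import *
z=.2217
for x in [.01,.03,.045,.06,.068]:
    r=manip.move_linear([*jw(x),z],.025,threshold=25); print(r,jf())
    if r: break
else:
    r=manip.move_linear([*jw(.080),z],.012,threshold=10); print(r,jf())
print(manip.get_clock(),manip.get_gripper_width())
E
```

```text
False [10.2 -0.  -0.  -2.7 -2.4]
False [30.2 -0.  -0.2 -3.8 -2.4]
False [45.3 -0.   0.1 -3.  -2. ]
False [60.3 -0.  -0.6 -3.5 -2.6]
False [68.4  0.  -0.1 -2.1 -2. ]
False [80.1  0.2 -0.6  1.  -2.3]
22.3833 0.15673395858061626
```

The side force went from -3.5 to +1 N, so the catch has probably snapped back, but there has been no stop contact yet. Feel for the stop.

```bash
python3 - <<'E'
from h import *
r=manip.move_linear([*jw(.088),.2217],.01,threshold=8); print(r,jf(),manip.get_clock())
p,im=grab('scene','s3'); cv2.imwrite('pics/s3c.png',cv2.resize(im[130:330,300:500,::-1],(600,600),interpolation=cv2.INTER_CUBIC))
E
```

```text
True [80.8  0.  -0.3 -0.1  4.4] 22.7583
```

View pics/s3c.png

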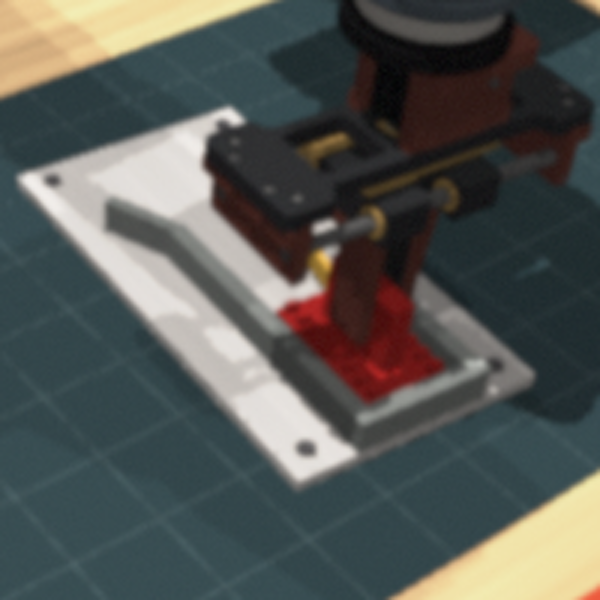

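The cassette (360,340 in the crop) sits against or very near the end wall, with the catch tip (320,265) behind it. One firmer push to confirm the stop.

```bash
python3 - <<'E'
from h import *
manip.move_linear([*jw(.0808),.2219],.01); print(jf())
for i in range(2):
    r=manip.move_linear([*jw(.086),.2219],.01,threshold=15); print(r,jf(),manip.get_tcp_pos()[2])
manip.hold(.2);print(jf(),manip.get_clock())
E
```

```text
[80.7 -0.1 -0.7  0.1  0.5]
True [82.6 -0.  -1.4 -0.2  4.9] 0.22170333990885918
False [ 84.2   0.1 -10.8   0.    9.9] 0.22190192852901194
[ 84.2   0.1 -10.7   0.7  11.9] 24.2833
```

A sustained 11 N now, so it is against the stop. Ease off, release, retreat and inspect.

```bash
python3 - <<'E'
from h import *
manip.move_linear([*jw(.0842),.2219],.01); print(jf())
manip.release(); manip.hold(.3); print(jf())
manip.move_linear([*jw(.084),.32],.12)
manip.goto([*jw(.06),.42],quat(ja)); print(manip.get_clock())
p,im=grab('wrist','w4')
for c in blobs(im,[172,110,60],[8,255,255],400):
    P=plane(p,c.reshape(-1,2),.031)[:,:2]; r=cv2.minAreaRect((P*1000).astype(np.float32)); print(np.round(r[0]),np.round(r[1]),r[2])
def jig(P): c,s=np.cos(ja),np.sin(ja); d=P[:,:2]-J; return np.c_[c*d[:,0]+s*d[:,1],-s*d[:,0]+c*d[:,1]]*1000
for c in blobs(im,[22,110,80],[35,255,255],60):
    X=jig(plane(p,c.reshape(-1,2),.025)); 
    if abs(X.mean(0)[1])<60 and abs(X.mean(0)[0])<60: print('catch',X[X[:,0].argmax()],X[X[:,0].argmin()])
u=proj(p,[[*jw(.05),.03]])[0].astype(int); print(u)
y,x=max(u[1]-100,0),max(u[0]-130,0); cv2.imwrite('pics/w4c.png',cv2.resize(im[y:y+195,x:x+260,::-1],(800,600),interpolation=cv2.INTER_CUBIC))
E
```

```text
[83.4  0.1 -6.5  0.1  6.7]
[84.2  0.  -0.6 -0.3 -0.4]
27.575
[ 440. -324.] [86. 51.] 13.185691833496094
[ 568. -242.] [84. 37.] 64.9947280883789
[632.  61.] [50. 79.] 85.29976654052734
[831. 131.] [488.  33.] 89.99388122558594
catch [31.12541698 17.70690071] [-40.4516539   32.39885795]
[315 219]
```

View pics/w4c.png

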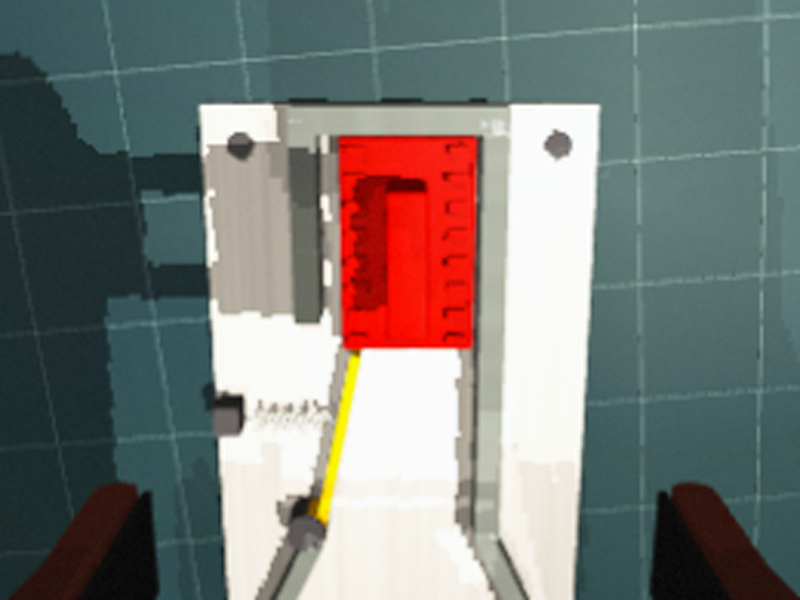

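The cassette is against the end stop: its centre is at jig x of about 74, y of about -1, and square. The catch is back at its rest angle, with its tip at (31,18) behind the rear edge (crop (357,352)).

```bash
python3 -c "
from h import *
print(manip.finish_job(),manip.get_clock())"
```

```text
the job is handed in; nothing more can be done
the job is handed in; nothing more can be done
```

The largest red cassette is home against the end stop, the yellow catch has clicked back behind it, and it has been let go; the blue cassette was not touched, and the job was handed in at about 28 s.

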